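Roll a dowel blank home in the end-boring jig with the push block

TASK

Take the push block by its upright grip, set its foot in the track of the boring jig behind the wooden dowel, and with it roll the dowel gently along the track, in under the sprung roller, until it lies square against the metal fence; press it lightly home there for a moment. Keep your fingers off the dowel and do not bruise it with a hard push. Then stand the push block back upright on the bench, off the jig, and leave the other things where they are.

Things in the scene. Friction and masses are not known exactly. Their poses are not given: they have to be found in the camera images.
- jig: Dark plywood bed of the boring jig, fixed, 360 x 150 x 12 mm; origin: centre of its underside. x: rolling direction along the track (to the robot's left, within 0.25 rad), z up. The track is the level bed top, 12 mm above the bench, between pale side rails 18 mm high, inner faces at y = -62.5 and +62.5 mm, from x = -180 to +45 mm; near end open. The jig is nowhere over 85 mm high.
- head: Steel slideway block on the far end of the bed, 75 x 60 x 20 mm; origin on the bed top at jig x = +150 mm, same axes. On it a rigid carriage with the upright aluminium fence (90 mm wide, top 48 mm above the bench) and, on the -y side, a small boring spindle is clamped, up to 7 mm either way along x from nominal: different every time and NOT reported.
- home_nominal (a point): Point on the bed, same axes as the jig: where the dowel's centre would be when home against the fence if the carriage stood at its nominal setting (jig x = +70 mm, 30 mm above the bench; fence face 18 mm further on). The true home lies up to 7 mm before or after it along x and can only be found by touch.
- dowel_center (a point): Centre of the dowel blank, a plain beech cylinder 36 mm in diameter, 120 mm long, about 90 g, lying across the track and free to roll. Its x axis is the dowel's long axis; the others turn with it as it rolls. Press it home against the fence with 3 N or more for a moment (about 6 is right); a push of over 12 N bruises it. Nudged, it rolls on by itself.
- block_grip (a point): Middle of the push block's upright wooden grip, 80 mm above the underside. Grip 26 (block x) by 32 mm (y), top at 110 mm. Grey slick plastic foot 80 (x) by 60 (y) by 22 mm high; its flat pushing face looks along block +x, 55 mm ahead of this point; rear face 25 mm behind. z up; 300 g. Held 3 to 5 mm over the track, the face meets the dowel at half height and clears the roller.
- glue: Bystander: white glue bottle, 56 mm wide, 150 mm tall, origin at its base. Leave alone.
- screws: Bystander: glass jar of 64 mm width, 80 mm tall, origin at its base. Leave alone.
- square: Bystander: try square lying on the bench, 100 mm dark wooden stock with a 150 mm steel blade, origin under the stock's centre. Leave alone.
- roller_axis (a point): Axis of the hold-down roller (28 mm diameter, 24 mm wide, mid-track) on its sprung arm, hinged to a low portal at the far end of the bed; jig x = +59.5 mm, same axes as the jig. Unlifted it hangs 6 mm below the dowel's top. The dowel meets it 19 mm before its axis; a push of up to about 6 N lifts it. Beyond the axis it urges the dowel on to the fence, with about 0.3 to 4 N, and keeps it there.
Things that resemble listed ones, but are neither listed nor needed, are in the scene too. Leave any blue or purple look-alike of the part that bears block_grip alone. Of the things that look like the part that bears dowel_center, the smaller one is meant.

How it is judged:
By the outcome, as a careful person would: the job done as asked, in the order asked, and still so for the second after the job is handed in, with the robot touching nothing.
It also fails if it takes over 58 s, if anything falls off the work surface, if the arm or the gripper's body presses on something with over 40 N, if the wrist force passes 120 N, or if a joint passes its speed limit or range.

ROBOT

A 6-joint arm with a two-finger parallel gripper is mounted at the origin on the work surface. World frame = base frame: x ahead of the robot, y to its left, z up, the work surface at z = 0. Lengths are in m, angles in rad, forces in N, time in s.
With the tool pointing down it reaches from about 0.35 to 0.975 m from the base axis. Payload 4.9 kg.
Tool frame: the origin (TCP) lies midway between the tips of the shut fingers; the grasp point (between the pads) lies 19 mm behind it; z points along the fingers, y is the direction in which the jaws open and shut (so a half turn about z gives the same grasp; the last joint's range is limited). The gripper opens to 85 mm and grips with 20 to 120 N. Pads are 22 mm wide; open, the fingers measure 114 mm over their backs; the gripper's body (76 mm by 85 mm) begins 54 mm behind the grasp point. The pads swing forward as they close: fully open they stand 13 mm farther back than shut.
Start: joints at [-1.225, 0.053, 1.613, -0, 1.476, -0.119], TCP at [0.28, -0.559, 0.231] pointing down, gripper open.
Joint ranges: [-3.01, 3.01], [-1.01, 2.22], [0.06, 2.58], [-1.02, 4.17], [0.09, 2.62], [-3.14, 3.14]. Speed limits (rad/s): [2.57, 2.57, 3.14, 3.14, 3.14, 3.14].

INTERFACE

Orientations are given as a rotation vector (axis times angle).
In Python, from station import ctrl gives the robot as it stands.
- The arm moves only by the tool drive_tool, never from a script. Its argument "moves" is one flat list of numbers, 7 for each row, row after row: the turn, a rotation vector about the world's x, y, z in degrees, then the shift along the world's x, y, z in m, then the closure, from 0 (fully open) to 1 (shut). A call has exactly 5 rows; each row shifts and turns the commanded pose from where the row before left it; what a row does not reach is not made up. A row lasts 1/8 s, in which the tool goes at most 62.5 mm and 10.7 degrees, less where a joint would pass 70% of its speed; a pose out of reach is approached as far as the arm can. A call is refused whole if a number of a shift passes 0.0625 or a number of a turn 10.7, either way. A call with a gripper value outside its range is refused whole. The fingers move at their own pace and stop on an object; "newtons" is the grip in N (left out, the last holds). Time passes only in rows, so rows that do not move let the fingers close, or fill a call up. It gives the time, the measured TCP pose, the force and the opening at its end, in the units of the state.
- ctrl.get_obs(): the state, without advancing time (a new reading comes with each control period).
- ctrl.get_image(name): name is "scene" or "side" or "wrist"; returns the picture (384x512x3 uint8, red, green, blue); there is no depth.
- ctrl.get_calibration(name): a dict with "fx", "fy", "cx", "cy" (pixels), "rvec" (rotation vector, rad) and "tvec" (3), from world to camera coordinates, as OpenCV has them; the wrist camera has in their place "T_tool_cam" (4x4, takes a point from camera to tool coordinates, whose origin is the TCP and whose axes are the flange's). Camera axes: x right, y down, z forward; pixel columns grow to the right and rows downward; lengths in m; the calibration is good to about 2 mm. A picture is of the moment at which its call begins: read the wrist's pose just before it. get_calibration takes no time and is no camera call.
- ctrl.finish_job(): hands the job in, once; it reports no verdict.
The state is a dict: "t": time; "q": joint angles; "dq": joint speeds; "effort": joint torques, N m; "tool_pos": TCP position; "tool_rot": TCP orientation; "contact_force": force on the tool from outside, world axes, zero at the start; "wrist_torque": the same for the moment, N m; "opening": finger opening in m.
Only numpy, scipy, OpenCV 4.12 (cv2) and the standard library are available. Lean on these libraries where they do the work, as an engineer would, in place of code of your own. Each camera call takes 0.05 s, during which the arm holds its last target.

## Working session

There is one attempt and no reset: what is moved stays moved. The work goes in short steps, Python scripts to look and compute and a tool call to move; the robot and the scene stay as the last step left them, time stands still between calls to the robot, and variables do not carry over. Pictures are saved under pics/ and viewed, and the job is handed in when it is done.

Besides the shell and the picture viewer there is one more tool, called after "Call:" as a command line: name --argument value ..., lists and objects as JSON in quotes. drive_tool: Moves the arm, as the interface text tells. Its arguments: {"type":"object","properties":{"moves":{"type":"array","items":{"type":"number"}},"newtons":{"type":"number"}},"required":["moves"]}

```bash
mkdir -p pics; ls; python3 - <<'E'
from station import ctrl
import cv2
o=ctrl.get_obs();print(o)
for n in("scene","side","wrist"):
    im=ctrl.get_image(n);cv2.imwrite(f"pics/{n}0.png",im[:,:,::-1]);print(n,ctrl.get_calibration(n))
E
```

```text
pics
{'t': 0.0, 'q': array([-1.22498724e+00,  5.33514733e-02,  1.61432191e+00,  4.05424499e-05,
        1.47602233e+00, -1.18982913e-01]), 'dq': array([-0.00020502, -0.00110883,  0.00045085,  0.00046473,  0.0005601 ,
        0.00075663]), 'effort': array([-2.74629499e-03, -3.93690312e+01, -3.70174670e+01, -2.04203338e-04,
        7.12171241e-03,  4.56945884e-06]), 'tool_pos': array([ 0.27994968, -0.5580804 ,  0.2300497 ]), 'tool_rot': array([-3.05510194e+00, -7.23051260e-01,  3.10663425e-04]), 'contact_force': array([-0.4426191 , -0.25518208,  0.05335113]), 'wrist_torque': array([ 0.01633127, -0.02033812,  0.00178523]), 'opening': 0.08520436182573353}
scene {'fx': 381.2314658651899, 'fy': 381.2314658651899, 'cx': 248.89929830235772, 'cy': 198.0239000568773, 'rvec': array([ 1.51522381,  1.95682045, -0.90511335]), 'tvec': array([ 0.14378179, -0.2868967 ,  1.51807899])}
side {'fx': 447.2104202185104, 'fy': 447.2104202185104, 'cx': 256.0427678150432, 'cy': 190.5606332895926, 'rvec': array([ 0.28584435, -2.78609908,  1.2676158 ]), 'tvec': array([0.49263554, 0.12352751, 1.46476276])}
wrist {'fx': 291.61599163526347, 'fy': 291.61599163526347, 'cx': 254.62102856252116, 'cy': 191.29518542448983, 'T_tool_cam': array([[-9.99540065e-04, -9.50990026e-01, -3.09219940e-01,
         7.91572376e-02],
       [ 9.99999435e-01, -1.06286040e-03,  3.63176366e-05,
        -6.47603659e-05],
       [-3.63195338e-04, -3.09219728e-01,  9.50990551e-01,
        -1.42365661e-01],
       [ 0.00000000e+00,  0.00000000e+00,  0.00000000e+00,
         1.00000000e+00]])}
```

View pics/scene0.png

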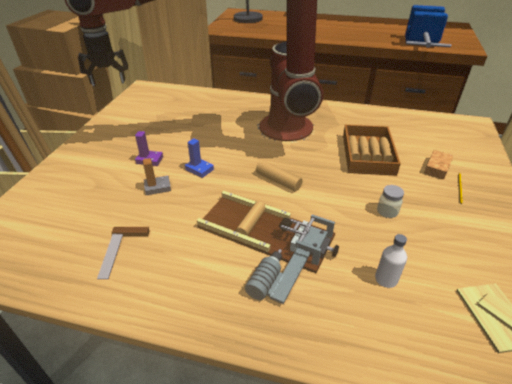

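View pics/side0.png

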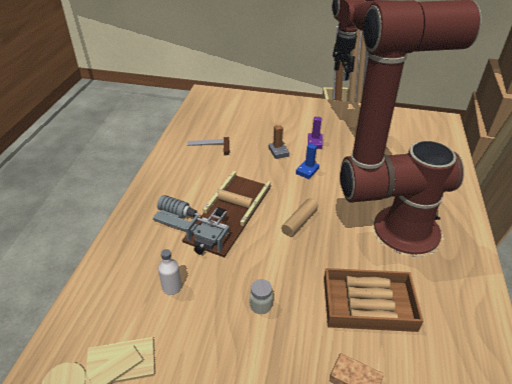

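View pics/wrist0.png

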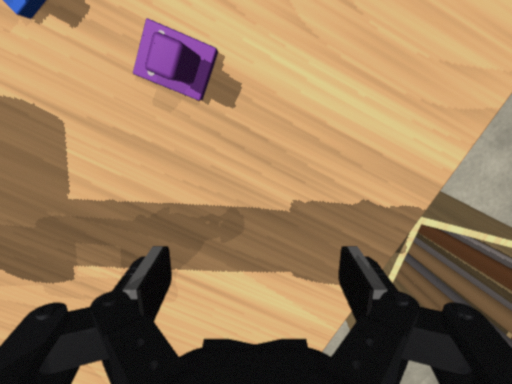

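The scene view shows a block with a brown grip and grey foot at scene (155,180) / side (278,145), plus purple (147,148) and blue (197,160) look-alikes. The grey and brown one fits the description. There are two dowels: a small one in the track at scene (252,218) / side (237,199), and a bigger one on the bench at (278,177). The small one is meant. I'll confirm both in enlarged crops.

```bash
python3 - <<'E'
import cv2,numpy as np
s=cv2.imread("pics/scene0.png");d=cv2.imread("pics/side0.png")
a=cv2.resize(s[180:310,185:345],None,fx=5,fy=4.5,interpolation=cv2.INTER_CUBIC)
cv2.imwrite("pics/c1.png",cv2.resize(s[180:300,190:350],(800,600),interpolation=cv2.INTER_CUBIC))
cv2.imwrite("pics/c2.png",cv2.resize(d[160:265,145:285],(800,600),interpolation=cv2.INTER_CUBIC))
l=cv2.resize(s[125:205,125:225],(500,400),interpolation=cv2.INTER_CUBIC)
r=cv2.resize(d[115:175,260:305],(300,400),interpolation=cv2.INTER_CUBIC)
cv2.imwrite("pics/c3.png",np.hstack([l,r]))
E
```

```text
(no output)
```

View pics/c1.png

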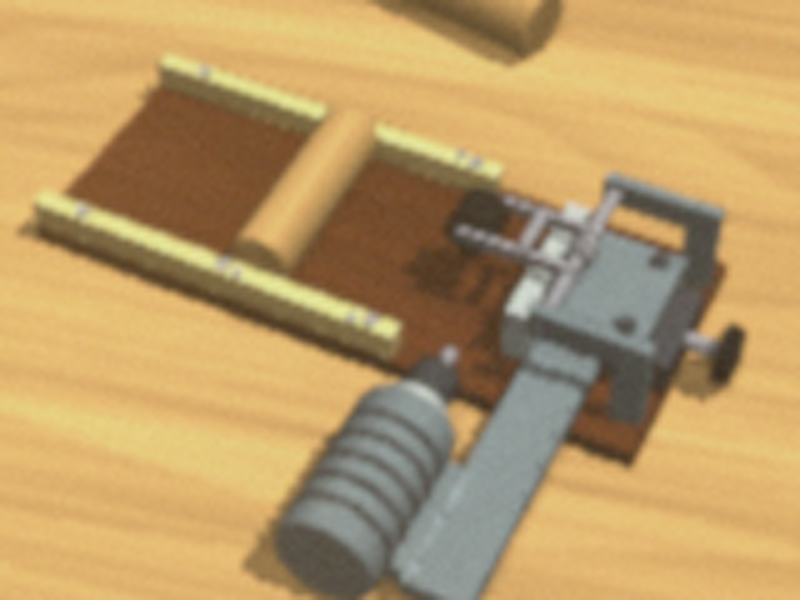

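View pics/c2.png

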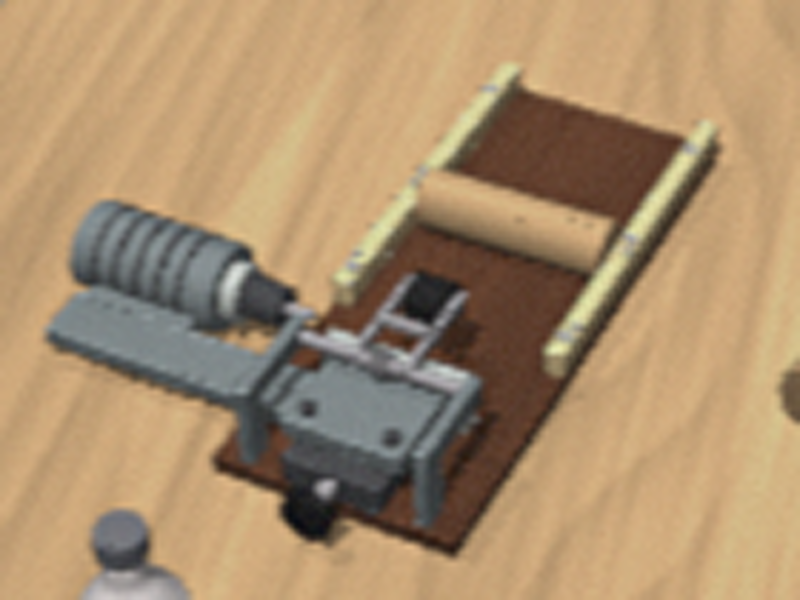

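View pics/c3.png

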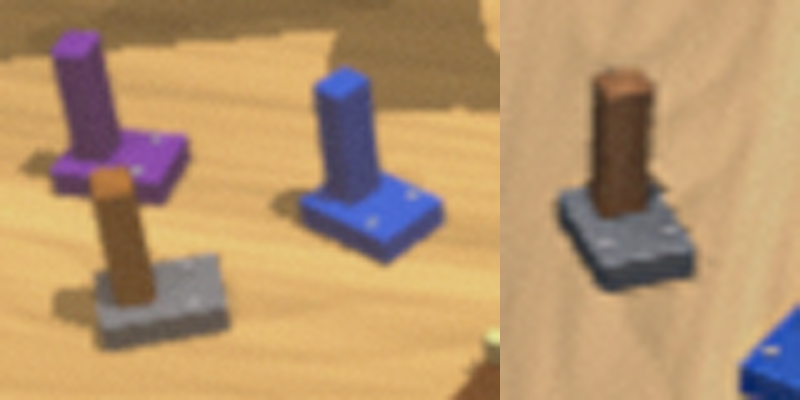

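```bash
cat >h.py <<'E'
import numpy as np,cv2
from scipy.spatial.transform import Rotation as R
from station import ctrl
def ray(n,uv,z,pose=None):
    c=ctrl.get_calibration(n)
    d=np.array([(uv[0]-c['cx'])/c['fx'],(uv[1]-c['cy'])/c['fy'],1.])
    if n=='wrist':
        p,r=pose;T=c['T_tool_cam'];Rw=R.from_rotvec(r).as_matrix()
        o=np.array(p)+Rw@T[:3,3];d=Rw@T[:3,:3]@d
    else:
        M=R.from_rotvec(c['rvec']).as_matrix();o=-M.T@c['tvec'];d=M.T@d
    return o+d*(z-o[2])/d[2]
def fit2(loc,w):
    loc=np.array(loc);w=np.array(w);lc=loc.mean(0);wc=w.mean(0);a=loc-lc;b=w-wc
    th=np.arctan2((a[:,0]*b[:,1]-a[:,1]*b[:,0]).sum(),(a*b).sum())
    c,s=np.cos(th),np.sin(th);M=np.array([[c,-s],[s,c]]);t=wc-M@lc
    return th,t,w-(loc@M.T+t)
E
python3 - <<'E'
from h import *
f1=lambda p:(190+p[0]/5,180+p[1]/5)
f2=lambda p:(145+p[0]*140/800,160+p[1]*105/600)
np.set_printoptions(precision=4,suppress=True)
A=[((52,193),-.18,-.0625,.03),((37,205),-.18,-.075,.03),((402,322),.045,-.0625,.03),((165,57),-.18,.075,.03),((502,165),.045,.075,.03),((632,462),.18,-.075,.012)]
B=[((717,128),-.18,.075,.03),((697,122),-.18,.0625,.03),((567,352),.045,.075,.03),((545,348),.045,.0625,.03),((507,65),-.18,-.075,.03),((355,280),.045,-.0625,.03),((335,278),.045,-.075,.03),((455,545),.18,.075,.012),((218,460),.18,-.075,.012)]
for nm,L,f,n in(("s",A,f1,'scene'),("d",B,f2,'side')):
    th,t,r=fit2([l[1:3] for l in L],[ray(n,f(l[0]),l[3])[:2] for l in L]);print(n,th,t);print(r*1000)
# dowel: axis top line z=.048: scene ends of top-ish; use silhouette mids
g1=lambda p:(125+p[0]/5,125+p[1]/5);g2=lambda p:(260+(p[0]-500)*45/300,115+p[1]*60/400)
print("grip",ray('scene',g1((112,175)),.11),ray('side',g2((624,80)),.11))
L=[((98,320),-.025,-.03),((228,308),.055,-.03),((218,256),.055,.03)]
th,t,r=fit2([l[1:] for l in L],[ray('scene',g1(l[0]),.022)[:2] for l in L]);print(th,t);print(r*1000)
L=[((562,195),-.025,-.03),((605,270),.055,-.03),((693,256),.055,.03)]
th,t,r=fit2([l[1:] for l in L],[ray('side',g2(l[0]),.022)[:2] for l in L]);print(th,t);print(r*1000)
E
```

```text
scene 1.3477268290032471 [0.5917 0.0558]
[[-0.3535  4.9282]
 [-1.3314  2.8953]
 [-3.1727 -2.1291]
 [ 3.6735 -0.0633]
 [-0.9145 -2.8446]
 [ 2.0987 -2.7865]]
side 1.3455929011915229 [0.5816 0.0553]
[[ 2.2784  4.3812]
 [ 3.2367  4.136 ]
 [ 0.723  -4.5951]
 [ 1.3012 -2.2816]
 [-2.4934  5.1978]
 [-1.0991 -5.1669]
 [-1.5534 -1.544 ]
 [ 1.3468 -1.0363]
 [-3.7402  0.9088]]
grip [ 0.4867 -0.3382  0.11  ] [ 0.4834 -0.3349  0.11  ]
1.9907502080052357 [ 0.4876 -0.338 ]
[[-3.3461  0.3908]
 [-1.5866  1.6354]
 [ 4.9327 -2.0262]]
2.043079305185561 [ 0.4803 -0.3313]
[[-1.4081  1.2428]
 [-2.183  -2.0463]
 [ 3.5911  0.8035]]
```

The crops confirm the grey-footed block and the small dowel lying between the pale rails. The block grip is at about (0.485,-0.336), yaw about 2.0, so the jaw axis already lies along block x. I'll move above it.

Call:
drive_tool --moves '[0,0,0,0.041,0.044,0,0,0,0,0,0.041,0.044,0,0,0,0,0,0.041,0.044,0,0,0,0,0,0.041,0.044,0,0,0,0,0,0.041,0.044,0,0]' --newtons 60

```text
t: 0.78
tool_pos: [0.4861, -0.337, 0.231]
tool_rot: [-3.057, -0.723, 0.0]
contact_force: [0.6, -1.0, -1.0]
opening: 0.0854
```

```bash
python3 - <<'E'
from h import *
o=ctrl.get_obs();im=ctrl.get_image('wrist');cv2.imwrite('pics/w1.png',im[:,:,::-1]);print(o['tool_pos'],o['tool_rot'],o['q'],o['t'])
E
```

```text
[ 0.48607828 -0.33699517  0.23102607] [-3.05708373e+00 -7.23227992e-01  1.77141777e-04] [-7.31982255e-01 -2.59651903e-02  1.69277882e+00 -2.15692489e-05
  1.47494592e+00  3.74209106e-01] 0.775
```

View pics/w1.png

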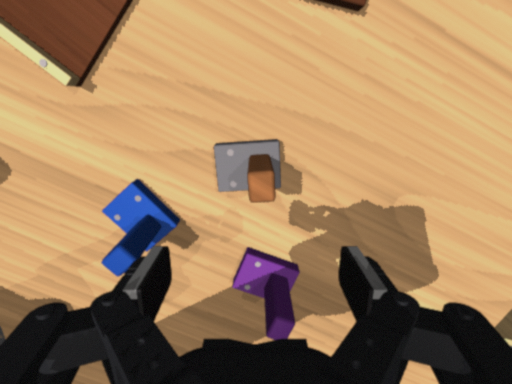

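Wrist view: grey-footed block's grip top is at (261,186), against (254,185) expected below the TCP. Purple is at (280,325) and blue at (125,255). Now I'll measure its exact yaw.

```bash
python3 - <<'E'
from h import *
im=cv2.imread('pics/w1.png');o=ctrl.get_obs();P=(o['tool_pos'],o['tool_rot'])
hsv=cv2.cvtColor(im,cv2.COLOR_BGR2HSV)
m=((hsv[...,1]<50)&(hsv[...,2]>60)).astype(np.uint8);m[:120]=0;m[215:]=0;m[:,:200]=0;m[:,300:]=0
print(cv2.boundingRect(m),cv2.minAreaRect(cv2.findNonZero(m)))
C=[(215.5,143.5,-.0,0),(279.5,139,0,0),(218,191.5,0,0)]
for u,v,_,_ in C: print(ray('wrist',(u,v),.022,P))
a,b,c=[ray('wrist',x[:2],.022,P)[:2] for x in C]
print(np.linalg.norm(a-b),np.linalg.norm(a-c),np.arctan2(*(a-b)[::-1]))
L=[(.055,.03),(-.025,.03),(.055,-.03)]
for L in (L,[(.055,-.03),(-.025,-.03),(.055,.03)]):
  th,t,r=fit2(L,[a,b,c]);print(th,t,abs(r).max())
print('grip top',ray('wrist',(261,186),.11,P),'purple top',ray('wrist',(280,327),.11,P),'blue',ray('wrist',(118,262),.11,P))
cr=cv2.resize(im[120:220,190:310],(720,600),interpolation=cv2.INTER_CUBIC);cv2.imwrite('pics/w1c.png',cr)
E
```

```text
(214, 140, 67, 51) ((247.49745178222656, 165.2936553955078), (47.420997619628906, 64.73204803466797), 86.26860046386719)
[ 0.49210376 -0.27717467  0.022     ]
[ 0.53171469 -0.34329391  0.022     ]
[ 0.43831056 -0.30524712  0.022     ]
0.07707645878963931 0.060677599861519146 2.110541476158683
-3.0972647794791532 [ 0.51523871 -0.29732618] 0.05255927459608756
2.1001631962936953 [ 0.49305303 -0.33807703] 0.0017192270817194544
grip top [ 0.49216218 -0.33692562  0.11      ] purple top [ 0.35588394 -0.43107232  0.11      ] blue [ 0.35272257 -0.24303431  0.11      ]
```

View pics/w1c.png

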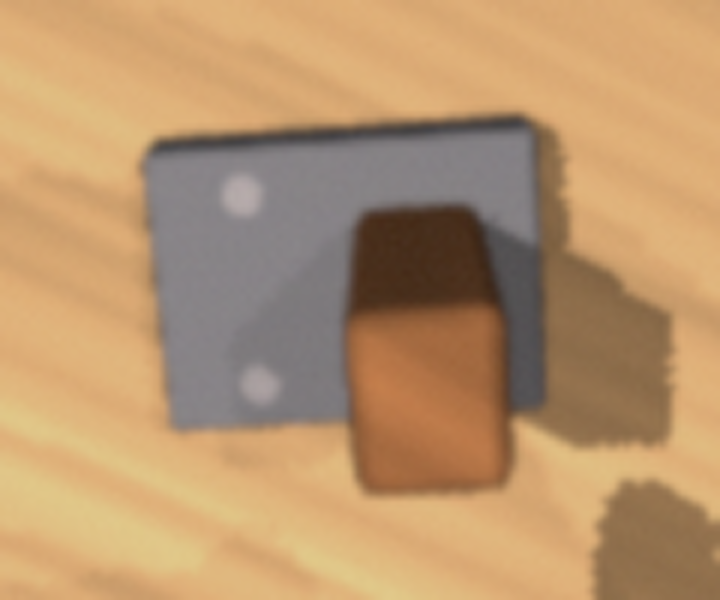

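Call:
drive_tool --moves '[0,0,3.5,0.006,0,-0.05,0,0,0,0,0,0,-0.055,0,0,0,0,0,0,-0.056,0,0,0,0,0,0,0,0.5,0,0,0,0,0,0,0.8]' --newtons 60

```text
t: 1.45
tool_pos: [0.492, -0.3397, 0.0724]
tool_rot: [3.032, 0.816, 0.002]
contact_force: [0.1, -0.4, 0.2]
opening: 0.0516
```

Call:
drive_tool --moves '[0,0,0,0,0,0,1,0,0,0,0,0,0,1,0,0,0,0,0,0,1,0,0,0,0,0,0,1,0,0,0,0,0,0,1]' --newtons 60

```text
t: 2.08
tool_pos: [0.493, -0.3405, 0.074]
tool_rot: [3.029, 0.815, 0.005]
contact_force: [-0.2, -0.7, 7.1]
opening: 0.0253
```

```bash
python3 - <<'E'
from h import *
o=ctrl.get_obs();im=ctrl.get_image('wrist');cv2.imwrite('pics/w2.png',im[:,:,::-1]);print(o['tool_pos'],o['tool_rot'],o['opening'],o['contact_force'],o['t'])
E
```

```text
[ 0.493044   -0.34046318  0.07404149] [3.02869662 0.81512871 0.00524779] 0.025338179068326198 [-0.161326   -0.70410326  7.09747128] 2.075
```

View pics/w2.png

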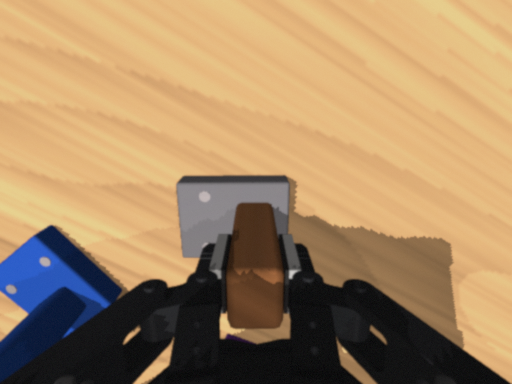

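The block is held: opening 25 mm, TCP 74 mm above its underside, foot edges square to the jaws. Next I lift, turn toward the jig yaw and look.

Call:
drive_tool --moves '[0,0,0,0,0,0.06,1,0,0,-10.5,0.012,0.045,0.05,1,0,0,-10.5,0.012,0.05,0.03,1,0,0,-10.5,0.012,0.05,0,1,0,0,-10.5,0.012,0.05,0,1]'

```text
t: 2.75
tool_pos: [0.5383, -0.146, 0.207]
tool_rot: [3.123, -0.335, 0.002]
contact_force: [-0.4, 0.4, -4.3]
opening: 0.025
```

Call:
drive_tool --moves '[0,0,0,0,0,0,1,0,0,0,0,0,0,1,0,0,0,0,0,0,1,0,0,0,0,0,0,1,0,0,0,0,0,0,1]'

```text
t: 3.38
tool_pos: [0.538, -0.1482, 0.206]
tool_rot: [-3.125, 0.326, 0.0]
contact_force: [-0.4, 1.3, -3.4]
opening: 0.0253
```

```bash
python3 - <<'E'
from h import *
o=ctrl.get_obs();im=ctrl.get_image('wrist');cv2.imwrite('pics/w3.png',im[:,:,::-1]);print(o['tool_pos'],o['tool_rot'],o['opening'],o['contact_force'],o['t'])
cv2.imwrite('pics/s3.png',ctrl.get_image('scene')[:,:,::-1]);cv2.imwrite('pics/d3.png',ctrl.get_image('side')[:,:,::-1])
E
```

```text
[ 0.53796102 -0.1482161   0.20595258] [-3.12457826e+00  3.26385434e-01  3.02207587e-04] 0.025346131946777723 [-0.40432198  1.28451687 -3.387482  ] 3.375
```

View pics/w3.png

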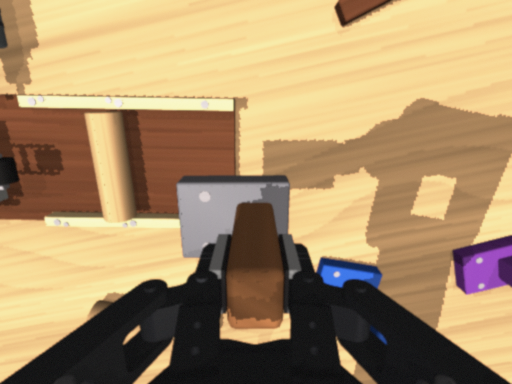

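```bash
python3 - <<'E'
import cv2
im=cv2.imread('pics/w3.png')
cv2.imwrite('pics/w3c.png',cv2.resize(im[85:235,0:250],(800,480),interpolation=cv2.INTER_CUBIC))
E
```

```text
(no output)
```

View pics/w3c.png

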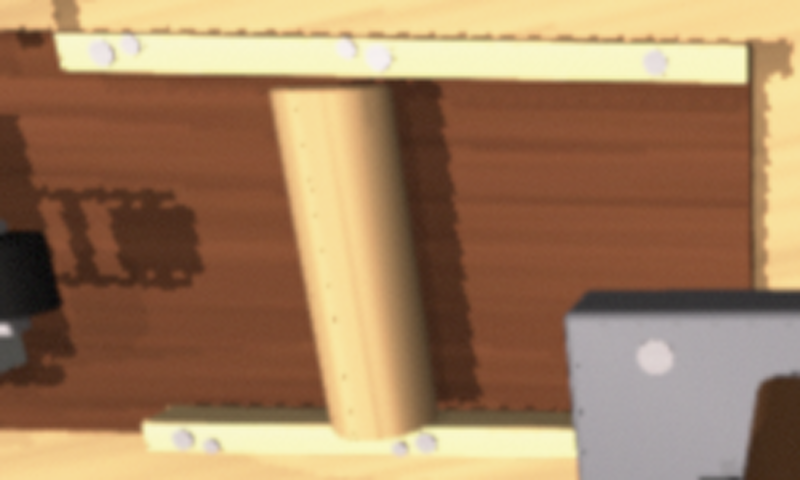

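```bash
python3 - <<'E'
from h import *
np.set_printoptions(precision=4,suppress=True)
P=([ 0.53796102,-0.1482161,0.20595258],[-3.12457826,3.26385434e-01,3.02207587e-04])
f=lambda p:(p[0]/3.2,85+p[1]/3.2)
L=[((748,44),-.18,-.075),((748,82),-.18,-.0625),((55,34),.045,-.075),((62,70),.045,-.0625),((143,422),.045,.0625),((145,449),.045,.075)]
w=[ray('wrist',f(l[0]),.03,P)[:2] for l in L]
th,t,r=fit2([l[1:] for l in L],w);print(th,t);print(r*1000)
print([np.linalg.norm(w[i]-w[j]) for i,j in((0,2),(1,3),(3,4),(2,5))])
c,s=np.cos(th),np.sin(th);M=np.array([[c,-s],[s,c]])
# dowel silhouettes at z~.03
for p in [(272,92),(332,435),(390,85),(435,420)]:
    print(p,'jig',M.T@(ray('wrist',f(p),.03,P)[:2]-t))
print('near end bed',M.T@(ray('wrist',f((751,150)),.012,P)[:2]-t),M.T@(ray('wrist',f((752,280)),.012,P)[:2]-t))
cr=lambda uv,z:M.T@(ray('wrist',uv,z,P)[:2]-t)
# block foot in hand (top at z = tcp-.074+.022)
for uv in [(178,183),(288,183),(181,257)]: print('foot',ray('wrist',uv,P[0][2]-.052,P), cr(uv,P[0][2]-.052))
E
```

```text
1.3434769402245796 [0.5855 0.049 ]
[[-0.3131  0.3089]
 [ 0.2605  0.2248]
 [-1.3806  0.0791]
 [-0.0606  0.1074]
 [-0.1879 -0.9043]
 [ 1.6818  0.1841]]
[np.float64(0.2245377402615857), np.float64(0.22481339489675004), np.float64(0.12490013229750341), np.float64(0.14704225930893472)]
(272, 92) jig [-0.0226 -0.0567]
(332, 435) jig [-0.0249  0.0664]
(390, 85) jig [-0.0618 -0.0596]
(435, 420) jig [-0.0638  0.0597]
near end bed [-0.1795 -0.0386] [-0.1797  0.009 ]
foot [ 0.5706 -0.1008  0.154 ] [-0.1493 -0.0192]
foot [ 0.5547 -0.1755  0.154 ] [-0.2256 -0.0206]
foot [ 0.5141 -0.0863  0.154 ] [-0.1479  0.0392]
```

```bash
python3 - <<'E'
from h import *
np.set_printoptions(precision=4,suppress=True)
P=([ 0.53796102,-0.1482161,0.20595258],[-3.12457826,3.26385434e-01,3.02207587e-04])
Rm=R.from_rotvec(P[1]).as_matrix()
def tool(uv,dz): return Rm.T@(ray('wrist',uv,P[0][2]+dz,P)-P[0])
for uv,dz in [((255,300),.036),((228,272),.036),((282,272),.036),((230,327),.036),((281,327),.036),((178,183),-.052),((288,183),-.052),((181,257),-.052),((178,177),-.074)]: print(uv,tool(uv,dz))
a=cv2.imread('pics/w3.png')[165:335,170:300];cv2.imwrite('pics/w3b.png',cv2.resize(a,(458,600),interpolation=cv2.INTER_CUBIC))
s=cv2.imread('pics/s3.png')[100:260,100:260];d=cv2.imread('pics/d3.png')[60:220,200:360]
cv2.imwrite('pics/sd3.png',cv2.resize(np.hstack([s,d]),(800,400),interpolation=cv2.INTER_CUBIC))
E
```

```text
(255, 300) [-0.0053  0.0002 -0.036 ]
(228, 272) [ 0.0089 -0.0112 -0.036 ]
(282, 272) [ 0.0088  0.0116 -0.036 ]
(230, 327) [-0.0199 -0.0111 -0.036 ]
(281, 327) [-0.0199  0.0119 -0.036 ]
(178, 183) [ 0.0221 -0.0531  0.052 ]
(288, 183) [0.022  0.0232 0.052 ]
(181, 257) [-0.0362 -0.0557  0.052 ]
(178, 177) [ 0.0205 -0.0588  0.074 ]
```

View pics/w3b.png

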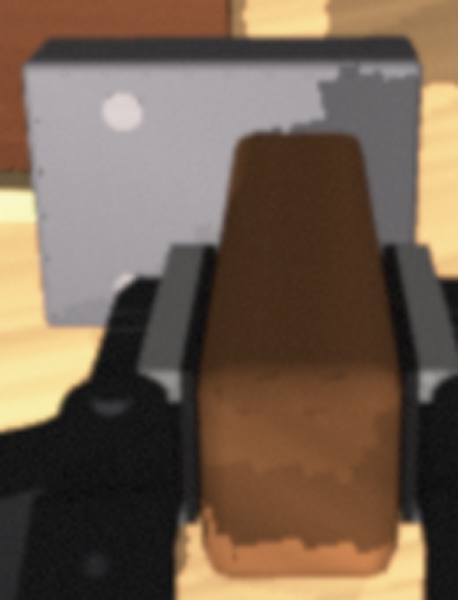

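View pics/sd3.png

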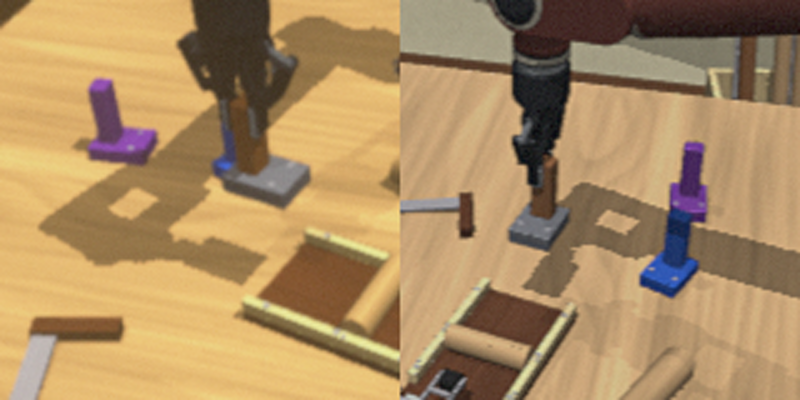

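The wrist view shows the open jig: rails measure 224.7 mm long and 124.9 mm apart, so the fit is good. The jig is at (0.5855,0.049), yaw 1.3435. The dowel sits square at jig x≈-0.043. In hand, the block is about 6 mm toward +jig y from the TCP, which I correct for. Next I lower behind the dowel.

Call:
drive_tool --moves '[0,0,-0.6,0.0115,0.0316,0,1,0,0,-0.5,0.0116,0.0316,0,1,0,0,0,0,0,-0.03,1,0,0,0,0,0,-0.04,1,0,0,0,0,0,-0.036,1]'

```text
t: 4.15
tool_pos: [0.5612, -0.0841, 0.0989]
tool_rot: [3.122, -0.354, 0.0]
contact_force: [0.7, 0.5, -2.3]
opening: 0.0254
```

Call:
drive_tool --moves '[0,0,0,0,0,0,1,0,0,0,0,0,0,1,0,0,0,0,0,0,1,0,0,0,0,0,0,1,0,0,0,0,0,0,1]'

```text
t: 4.78
tool_pos: [0.5617, -0.0845, 0.1009]
tool_rot: [3.121, -0.355, 0.002]
contact_force: [-0.7, -0.6, -3.2]
opening: 0.0257
```

```bash
cat >look.py <<'E'
import sys
from h import *
np.set_printoptions(precision=4,suppress=True)
n=sys.argv[1]
o=ctrl.get_obs();P=(o['tool_pos'],o['tool_rot'])
th=1.3435;t=np.array([.5855,.049]);c,s=np.cos(th),np.sin(th);M=np.array([[c,-s],[s,c]])
a=np.arctan2(P[1][1],P[1][0]);ty=(2*a-np.pi/2)%np.pi
F=o['contact_force'];print('t',o['t'],'tcp',P[0],'rot',P[1],'jig',M.T@(P[0][:2]-t),'yaw',ty,'F',F,'Fjig',M.T@F[:2],'open',o['opening'],'q6',o['q'][5])
w=ctrl.get_image('wrist')[:,:,::-1];cv2.imwrite(f'pics/{n}w.png',w)
if len(sys.argv)>2:
    A=ctrl.get_image('scene')[:,:,::-1][150:300,150:350];B=ctrl.get_image('side')[:,:,::-1][110:260,140:340]
    cv2.imwrite(f'pics/{n}sd.png',cv2.resize(np.vstack([A,B]),(400*1,600),interpolation=cv2.INTER_CUBIC))
E
python3 look.py e1 x
```

```text
t 4.775 tcp [ 0.5617 -0.0845  0.1009] rot [ 3.1213 -0.3548  0.0021] jig [-0.1354 -0.0069] yaw 1.3444017141961713 F [-0.6544 -0.6161 -3.1941] Fjig [-0.7477  0.4987] open 0.02566483329165227 q6 1.516921133562005
```

View pics/e1w.png

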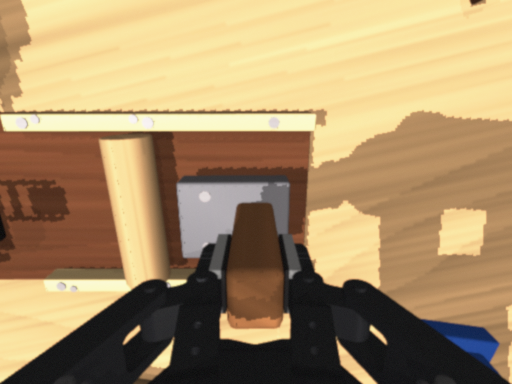

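View pics/e1sd.png

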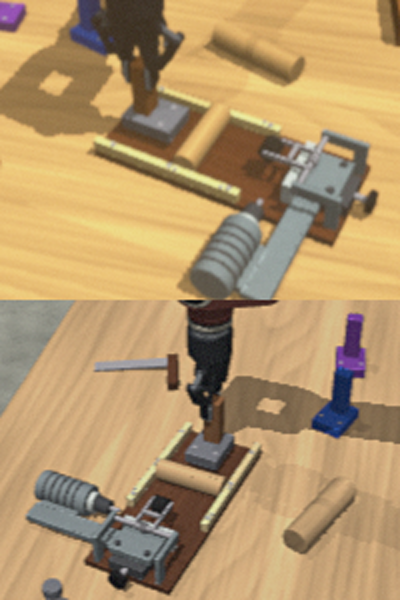

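The foot is in the track behind the dowel with about 18 mm clearance and clear of both rails. I lower it to 4 mm above the track and creep forward.

Call:
drive_tool --moves '[0,0,0,0,0,-0.006,1,0,0,0,0,0,-0.005,1,0,0,0,0.0008,0.0034,0,1,0,0,0,0.0008,0.0034,0,1,0,0,0,0.0008,0.0034,0,1]'

```text
t: 5.55
tool_pos: [0.5639, -0.0738, 0.0893]
tool_rot: [-3.122, 0.354, -0.001]
contact_force: [-0.5, -0.4, -3.2]
opening: 0.0254
```

Call:
drive_tool --moves '[0,0,0,0.0006,0.0024,0,1,0,0,0,0.0005,0.0019,0,1,0,0,0,0.0004,0.0019,0,1,0,0,0,0.0005,0.0019,0,1,0,0,0,0.0004,0.0019,0,1]'

```text
t: 6.18
tool_pos: [0.5661, -0.0641, 0.089]
tool_rot: [3.121, -0.355, 0.0]
contact_force: [0.3, 0.1, -2.7]
opening: 0.0251
```

```bash
python3 look.py e2 
```

```text
t 6.175 tcp [ 0.5661 -0.0641  0.089 ] rot [ 3.1215 -0.3549  0.0001] jig [-0.1145 -0.0065] yaw 1.3443677916209005 F [ 0.2798  0.113  -2.6936] Fjig [ 0.1731 -0.2472] open 0.025109687815708694 q6 1.553941023388651
```

View pics/e2w.png

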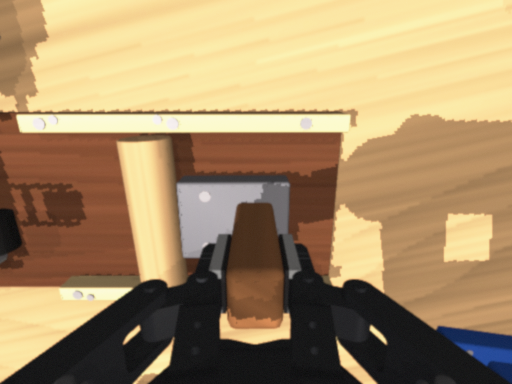

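Call:
drive_tool --moves '[0,0,0,0.0005,0.0021,0,1,0,0,0,0.0005,0.0021,0,1,0,0,0,0.0006,0.0025,0,1,0,0,0,0.0006,0.0025,0,1,0,0,0,0.0006,0.0025,0,1]'

```text
t: 6.85
tool_pos: [0.5689, -0.0522, 0.0891]
tool_rot: [3.121, -0.355, 0.0]
contact_force: [-0.3, -0.3, -2.9]
opening: 0.0251
```

Call:
drive_tool --moves '[0,0,0,0.0006,0.0025,0,1,0,0,0,0.0006,0.0025,0,1,0,0,0,0.0006,0.0025,0,1,0,0,0,0.0006,0.0025,0,1,0,0,0,0.0006,0.0025,0,1]'

```text
t: 7.48
tool_pos: [0.5718, -0.0398, 0.089]
tool_rot: [3.121, -0.355, -0.0]
contact_force: [0.4, -0.2, -3.1]
opening: 0.0255
```

```bash
python3 look.py e3 x
```

```text
t 7.475 tcp [ 0.5718 -0.0398  0.089 ] rot [ 3.1215 -0.3548 -0.0001] jig [-0.0896 -0.0067] yaw 1.3444573142829128 F [ 0.3513 -0.2356 -3.0976] Fjig [-0.1504 -0.3953] open 0.02550991986611662 q6 1.5979309165177675
```

View pics/e3w.png

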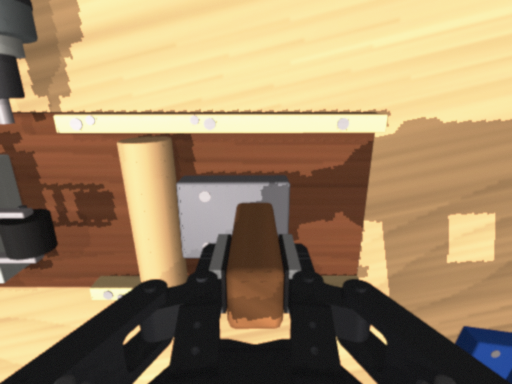

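View pics/e3sd.png

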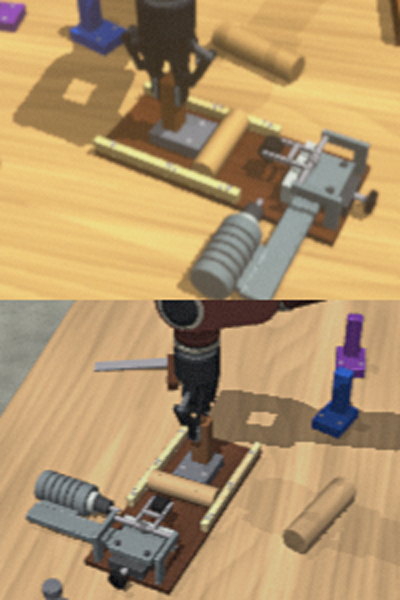

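The dowel rolls with the block face and stays square (wrist view, columns 120–185). I continue.

Call:
drive_tool --moves '[0,0,0,0.0006,0.0027,0,1,0,0,0,0.0006,0.0027,0,1,0,0,0,0.0006,0.0027,0,1,0,0,0,0.0007,0.0027,0,1,0,0,0,0.0006,0.0027,0,1]'

```text
t: 8.25
tool_pos: [0.575, -0.0262, 0.089]
tool_rot: [3.122, -0.355, -0.0]
contact_force: [0.1, -0.5, -3.3]
opening: 0.0253
```

Call:
drive_tool --moves '[0,0,0,0.0006,0.0027,0,1,0,0,0,0.0006,0.0027,0,1,0,0,0,0.0006,0.0027,0,1,0,0,0,0.0007,0.0027,0,1,0,0,0,0.0006,0.0027,0,1]'

```text
t: 8.88
tool_pos: [0.5781, -0.0128, 0.089]
tool_rot: [3.121, -0.355, 0.0]
contact_force: [-0.3, -0.0, -4.0]
opening: 0.0254
```

Call:
drive_tool --moves '[0,0,0,0.0006,0.0025,0,1,0,0,0,0.0006,0.0025,0,1,0,0,0,0.0006,0.0025,0,1,0,0,0,0.0005,0.002,0,1,0,0,0,0.0004,0.002,0,1]'

```text
t: 9.5
tool_pos: [0.5807, -0.0013, 0.089]
tool_rot: [3.121, -0.355, -0.0]
contact_force: [0.6, -0.8, -2.5]
opening: 0.025
```

```bash
python3 look.py e4
```

```text
t 9.5 tcp [ 0.5807 -0.0013  0.089 ] rot [ 3.1215 -0.3548 -0.0001] jig [-0.0501 -0.0067] yaw 1.344455074529576 F [ 0.6374 -0.803  -2.5355] Fjig [-0.6387 -0.802 ] open 0.025035686627493878 q6 1.6668015590153638
```

View pics/e4w.png

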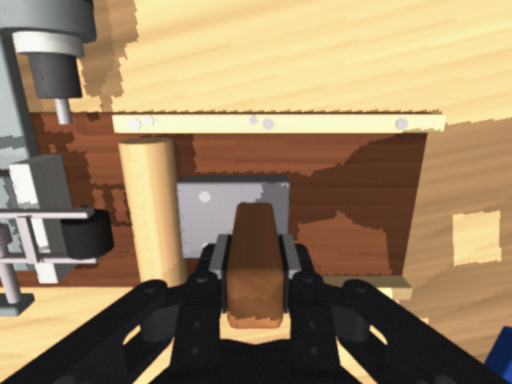

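The dowel is about 17 mm from the roller (black, at (85,235)). I slow to 2 mm per row.

Call:
drive_tool --moves '[0,0,0,0.0005,0.0021,0,1,0,0,0,0.0005,0.0021,0,1,0,0,0,0.0005,0.0021,0,1,0,0,0,0.0005,0.0021,0,1,0,0,0,0.0004,0.0021,0,1]'

```text
t: 10.18
tool_pos: [0.5832, 0.0092, 0.089]
tool_rot: [3.121, -0.355, 0.0]
contact_force: [0.2, 0.1, -3.8]
opening: 0.0254
```

Call:
drive_tool --moves '[0,0,0,0.0004,0.0015,0,1,0,0,0,0.0003,0.0015,0,1,0,0,0,0.0004,0.0015,0,1,0,0,0,0.0003,0.0015,0,1,0,0,0,0.0003,0.0015,0,1]'

```text
t: 10.8
tool_pos: [0.5848, 0.0166, 0.089]
tool_rot: [3.121, -0.355, -0.0]
contact_force: [-0.4, -1.1, -2.6]
opening: 0.0255
```

Call:
drive_tool --moves '[0,0,0,0.0003,0.0012,0,1,0,0,0,0.0003,0.0012,0,1,0,0,0,0.0003,0.0012,0,1,0,0,0,0.0003,0.0012,0,1,0,0,0,0.0002,0.0012,0,1]'

```text
t: 11.42
tool_pos: [0.5863, 0.0227, 0.089]
tool_rot: [-3.121, 0.355, -0.0]
contact_force: [-1.1, -2.4, -3.0]
opening: 0.0251
```

```bash
python3 look.py e5
```

```text
t 11.425 tcp [0.5863 0.0227 0.089 ] rot [-3.1214  0.3549 -0.0002] jig [-0.0255 -0.0067] yaw 1.3443850252253782 F [-1.1499 -2.3571 -2.951 ] Fjig [-2.5556  0.5891] open 0.025093839863852392 q6 1.7089699210029687
```

View pics/e5w.png

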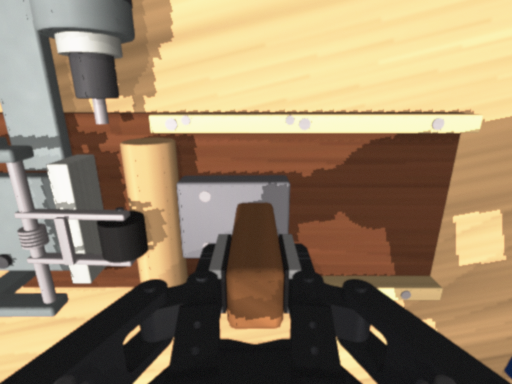

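Call:
drive_tool --moves '[0,0,0,0.0003,0.0012,0,1,0,0,0,0.0002,0.001,0,1,0,0,0,0.0003,0.001,0,1,0,0,0,0.0002,0.001,0,1,0,0,0,0.0002,0.001,0,1]'

```text
t: 12.1
tool_pos: [0.5874, 0.028, 0.089]
tool_rot: [-3.121, 0.355, -0.0]
contact_force: [0.7, -1.9, -1.4]
opening: 0.0249
```

Call:
drive_tool --moves '[0,0,0,0.0002,0.001,0,1,0,0,0,0.0002,0.001,0,1,0,0,0,0.0003,0.001,0,1,0,0,0,0.0002,0.001,0,1,0,0,0,0.0002,0.001,0,1]'

```text
t: 12.72
tool_pos: [0.5886, 0.033, 0.089]
tool_rot: [-3.121, 0.355, -0.0]
contact_force: [0.6, -1.8, -2.3]
opening: 0.0252
```

Call:
drive_tool --moves '[0,0,0,0.0002,0.001,0,1,0,0,0,0.0002,0.001,0,1,0,0,0,0.0003,0.001,0,1,0,0,0,0.0002,0.001,0,1,0,0,0,0,0,0,1]'

```text
t: 13.35
tool_pos: [0.5895, 0.037, 0.089]
tool_rot: [-3.121, 0.355, -0.0]
contact_force: [-0.3, 0.2, -3.0]
opening: 0.0251
```

```bash
python3 look.py e6
```

```text
t 13.35 tcp [0.5895 0.037  0.089 ] rot [-3.1211  0.3547 -0.0001] jig [-0.0108 -0.0066] yaw 1.344491694738827 F [-0.3111  0.1641 -3.0097] Fjig [0.0897 0.3401] open 0.025061726107508144 q6 1.7335159031892067
```

View pics/e6w.png

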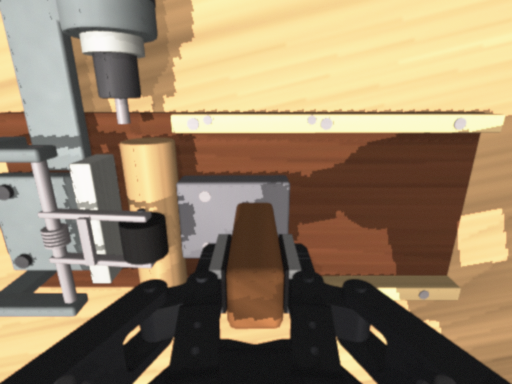

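Call:
drive_tool --moves '[0,0,0,0.0002,0.001,0,1,0,0,0,0.0002,0.001,0,1,0,0,0,0.0003,0.001,0,1,0,0,0,0,0,0,1,0,0,0,0,0,0,1]'

```text
t: 14.02
tool_pos: [0.5901, 0.0398, 0.089]
tool_rot: [3.122, -0.355, 0.0]
contact_force: [-0.1, -0.5, -2.5]
opening: 0.0249
```

```bash
python3 look.py e7 x
```

```text
t 14.025 tcp [0.5901 0.0398 0.089 ] rot [ 3.1215 -0.3547  0.    ] jig [-0.0079 -0.0066] yaw 1.3444977911129548 F [-0.1079 -0.5377 -2.4787] Fjig [-0.5482 -0.0161] open 0.02487917847828453 q6 1.7386614109000538
```

View pics/e7w.png

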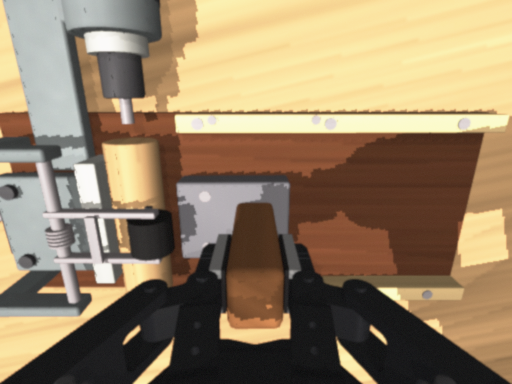

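View pics/e7sd.png

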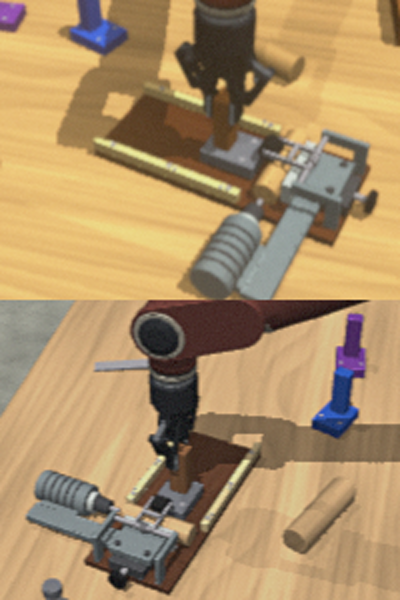

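Past its axis, the roller carried the dowel on to the fence: its right edge is now at column 164, clear of the block face at 178, a gap of about 8 mm. I follow gently and feel for contact.

Call:
drive_tool --moves '[0,0,0,0.0002,0.001,0,1,0,0,0,0.0003,0.001,0,1,0,0,0,0.0002,0.001,0,1,0,0,0,0.0003,0.001,0,1,0,0,0,0.0002,0.001,0,1]'

```text
t: 14.8
tool_pos: [0.5914, 0.0449, 0.0891]
tool_rot: [-3.121, 0.355, -0.0]
contact_force: [0.5, -0.1, -2.9]
opening: 0.0257
```

Call:
drive_tool --moves '[0,0,0,0.0002,0.001,0,1,0,0,0,0.0002,0.0008,0,1,0,0,0,0.0002,0.0007,0,1,0,0,0,0,0,0,1,0,0,0,0,0,0,1]'

```text
t: 15.42
tool_pos: [0.5919, 0.0473, 0.089]
tool_rot: [-3.121, 0.355, 0.0]
contact_force: [-0.1, -0.4, -1.9]
opening: 0.0254
```

```bash
python3 look.py e8
```

```text
t 15.425 tcp [0.5919 0.0473 0.089 ] rot [-3.1215  0.3548  0.    ] jig [-0.0002 -0.0066] yaw 1.3444604027984637 F [-0.0523 -0.4262 -1.935 ] Fjig [-0.4271 -0.0451] open 0.025374546063835948 q6 1.7515546096566372
```

View pics/e8w.png

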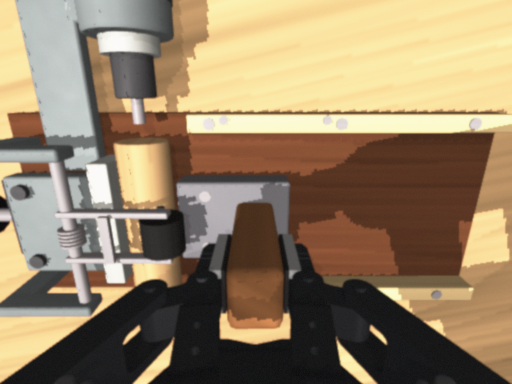

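Call:
drive_tool --moves '[0,0,0,0.0001,0.0005,0,1,0,0,0,0.0001,0.0005,0,1,0,0,0,0.0001,0.0005,0,1,0,0,0,0.0001,0.0005,0,1,0,0,0,0,0,0,1]'

```text
t: 16.1
tool_pos: [0.5923, 0.0493, 0.089]
tool_rot: [-3.121, 0.355, 0.0]
contact_force: [0.2, -0.7, -2.3]
opening: 0.0252
```

Call:
drive_tool --moves '[0,0,0,0.0001,0.0005,0,1,0,0,0,0.0001,0.0005,0,1,0,0,0,0,0,0,1,0,0,0,0,0,0,1,0,0,0,0,0,0,1]'

```text
t: 16.73
tool_pos: [0.5925, 0.0503, 0.089]
tool_rot: [-3.121, 0.355, -0.0]
contact_force: [-0.2, 0.9, -2.2]
opening: 0.0252
```

Call:
drive_tool --moves '[0,0,0,0.0001,0.0005,0,1,0,0,0,0.0001,0.0005,0,1,0,0,0,0,0,0,1,0,0,0,0,0,0,1,0,0,0,0,0,0,1]'

```text
t: 17.35
tool_pos: [0.5927, 0.0513, 0.0891]
tool_rot: [3.121, -0.355, 0.0]
contact_force: [0.2, -0.3, -2.7]
opening: 0.0251
```

Call:
drive_tool --moves '[0,0,0,0.0001,0.0005,0,1,0,0,0,0.0001,0.0003,0,1,0,0,0,0,0,0,1,0,0,0,0,0,0,1,0,0,0,0,0,0,1]'

```text
t: 17.98
tool_pos: [0.5928, 0.0517, 0.089]
tool_rot: [3.121, -0.355, -0.0]
contact_force: [-0.9, -2.4, -2.7]
opening: 0.0251
```

```bash
python3 look.py e9;  python3 -c "
from h import *
F=np.array([ctrl.get_obs()['contact_force'] for _ in range(3)]);print(F)
im=cv2.imread('pics/e9w.png');cv2.imwrite('pics/e9c.png',cv2.resize(im[120:300,50:230],(600,600),interpolation=cv2.INTER_CUBIC))"
```

```text
t 17.975 tcp [0.5928 0.0517 0.089 ] rot [ 3.1208 -0.3547 -0.0003] jig [ 0.0043 -0.0065] yaw 1.3444409435607767 F [-0.9275 -2.3809 -2.6508] Fjig [-2.5287  0.3671] open 0.025088464158943394 q6 1.7597811866143374
[[-0.65559004 -2.78383903 -2.11199555]
 [-0.65559004 -2.78383903 -2.11199555]
 [-0.65559004 -2.78383903 -2.11199555]]
```

View pics/e9c.png

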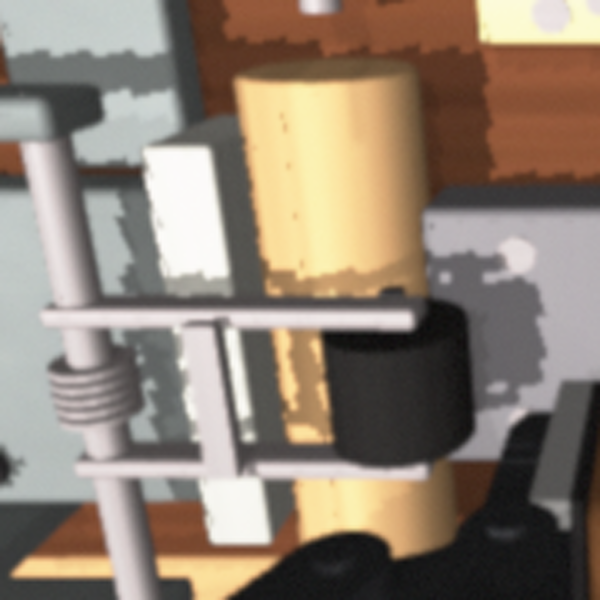

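Contact felt: about 2.7 N at home x≈+0.077, which is inside the ±7 mm range. I press up to about 6 N in small steps.

Call:
drive_tool --moves '[0,0,0,0.0001,0.0003,0,1,0,0,0,0,0.0002,0,1,0,0,0,0,0,0,1,0,0,0,0,0,0,1,0,0,0,0,0,0,1]'

```text
t: 18.65
tool_pos: [0.5929, 0.0519, 0.089]
tool_rot: [3.12, -0.354, -0.0]
contact_force: [-1.4, -5.5, -1.2]
opening: 0.025
```

Call:
drive_tool --moves '[0,0,0,0,0.0001,0,1,0,0,0,0,0,0,1,0,0,0,0,0,0,1,0,0,0,0,0,0,1,0,0,0,0,0,0,1]'

```text
t: 19.27
tool_pos: [0.5929, 0.0519, 0.0891]
tool_rot: [3.12, -0.354, -0.0]
contact_force: [-0.4, -5.0, -2.3]
opening: 0.0255
```

```bash
python3 look.py e10
```

```text
t 19.275 tcp [0.5929 0.0519 0.0891] rot [ 3.1198 -0.3545 -0.0003] jig [ 0.0045 -0.0066] yaw 1.3445224517955878 F [-0.3635 -4.961  -2.3104] Fjig [-4.9153 -0.7637] open 0.025469970368713533 q6 1.7608020819316028
```

Pressed at about 5 to 5.6 N for over a second. Now I back straight off, then lift.

Call:
drive_tool --moves '[0,0,0,-0.0007,-0.003,0,1,0,0,0,-0.002,-0.008,0,1,0,0,0,-0.0045,-0.0195,0,1,0,0,0,-0.0068,-0.0292,0,1,0,0,0,-0.007,-0.03,0,1]'

```text
t: 19.95
tool_pos: [0.5715, -0.0386, 0.0891]
tool_rot: [-3.121, 0.355, -0.0]
contact_force: [0.4, -0.7, -2.2]
opening: 0.0252
```

Call:
drive_tool --moves '[0,0,0,0,0,0.03,1,0,0,0,0,0,0.04,1,0,0,0,0,0,0,1,0,0,0,0,0,0,1,0,0,0,0,0,0,1]'

```text
t: 20.58
tool_pos: [0.5706, -0.0369, 0.1565]
tool_rot: [-3.121, 0.355, 0.006]
contact_force: [-0.5, 0.4, -3.6]
opening: 0.0252
```

```bash
python3 look.py e11 x
```

```text
t 20.575 tcp [ 0.5706 -0.0369  0.1565] rot [-3.1211  0.3548  0.0063] jig [-0.087  -0.0048] yaw 1.344416737613006 F [-0.4913  0.3845 -3.636 ] Fjig [0.2639 0.5653] open 0.02519140128254506 q6 1.6024495744956702
```

View pics/e11w.png

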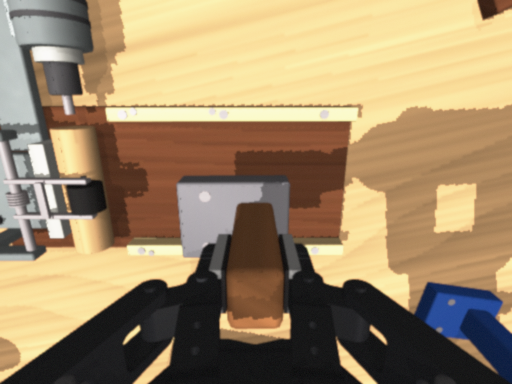

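View pics/e11sd.png

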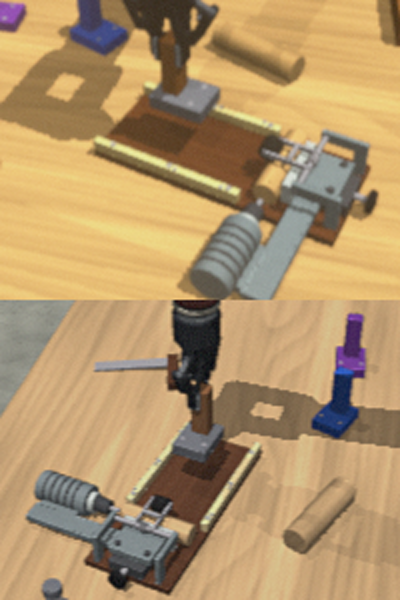

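The dowel stays at the fence under the roller, and the block is lifted clear. I carry it to free bench beyond the near end.

Call:
drive_tool --moves '[0,0,0,-0.0117,-0.0486,0,1,0,0,0,-0.0117,-0.0486,0,1,0,0,0,-0.0117,-0.0486,0,1,0,0,0,-0.0117,-0.0486,0,1,0,0,0,-0.0117,-0.0486,0,1]'

```text
t: 21.35
tool_pos: [0.5129, -0.2813, 0.1584]
tool_rot: [-3.121, 0.354, 0.001]
contact_force: [1.3, 0.4, -2.6]
opening: 0.025
```

Call:
drive_tool --moves '[0,0,0,0,0,-0.04,1,0,0,0,0,0,-0.03,1,0,0,0,0,0,-0.006,1,0,0,0,0,0,0,1,0,0,0,0,0,0,1]'

```text
t: 21.98
tool_pos: [0.5148, -0.2806, 0.085]
tool_rot: [3.12, -0.354, 0.004]
contact_force: [0.1, 0.3, -3.5]
opening: 0.0252
```

```bash
python3 look.py e12 x
```

```text
t 21.975 tcp [ 0.5148 -0.2806  0.085 ] rot [ 3.12   -0.3539  0.0045] jig [-0.3371 -0.0053] yaw 1.344916079845895 F [ 0.1163  0.2958 -3.4636] Fjig [ 0.3144 -0.0466] open 0.02519612069003706 q6 1.170679227565978
```

View pics/e12w.png

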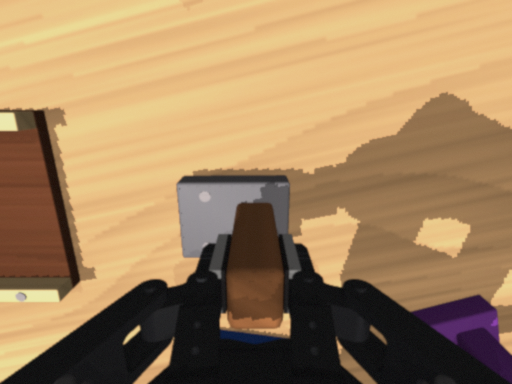

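View pics/e12sd.png

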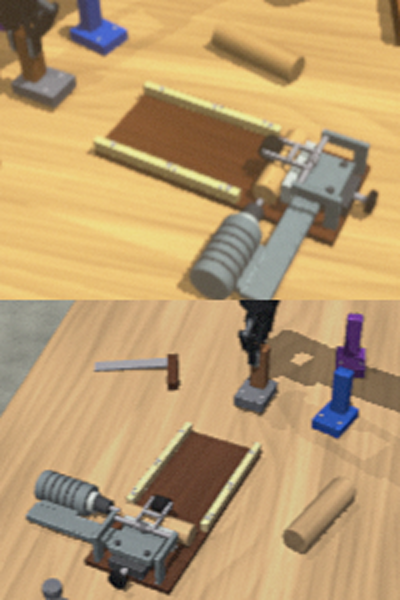

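Call:
drive_tool --moves '[0,0,0,0,0,-0.005,1,0,0,0,0,0,-0.003,1,0,0,0,0,0,-0.001,1,0,0,0,0,0,-0.001,1,0,0,0,0,0,0,1]'

```text
t: 22.75
tool_pos: [0.5141, -0.2804, 0.0741]
tool_rot: [3.121, -0.355, 0.002]
contact_force: [-1.9, 1.0, 4.8]
opening: 0.0253
```

Touched down at TCP z 0.074, as expected. Releasing.

Call:
drive_tool --moves '[0,0,0,0,0,0.001,0.9,0,0,0,0,0,0,0.6,0,0,0,0,0,0,0.3,0,0,0,0,0,0,0,0,0,0,0,0,0,0]'

```text
t: 23.38
tool_pos: [0.5135, -0.28, 0.074]
tool_rot: [-3.121, 0.355, -0.0]
contact_force: [0.3, 0.2, -0.2]
opening: 0.0845
```

Call:
drive_tool --moves '[0,0,0,0,0,0,0,0,0,0,0,0,0.02,0,0,0,0,0,0,0.045,0,0,0,0,0,0,0.06,0,0,0,0,0,0,0.05,0]'

```text
t: 24.0
tool_pos: [0.5139, -0.2803, 0.2535]
tool_rot: [3.12, -0.355, 0.005]
contact_force: [0.2, -0.2, -0.3]
opening: 0.0854
```

```bash
python3 look.py e13 x
```

```text
t 24.0 tcp [ 0.5139 -0.2803  0.2535] rot [ 3.1197 -0.3545  0.005 ] jig [-0.3369 -0.0044] yaw 1.344501761591136 F [ 0.2071 -0.2373 -0.2901] Fjig [-0.1845 -0.2553] open 0.08539775187878049 q6 1.1707261119049175
```

View pics/e13w.png

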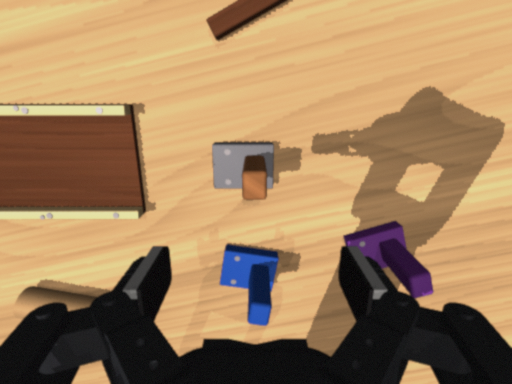

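View pics/e13sd.png

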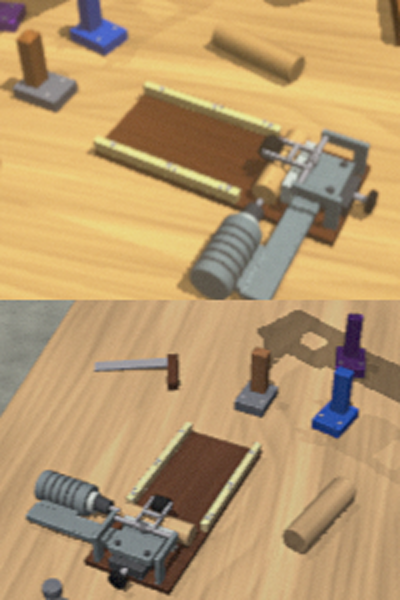

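The block stands upright on the bench at wrist (245,168), clear of the jig. I check the dowel's squareness in the e11 wrist view, taken after the press.

```bash
python3 -c "
import cv2
im=cv2.imread('pics/e11w.png');cv2.imwrite('pics/e11c.png',cv2.resize(im[105:265,0:160],(600,600),interpolation=cv2.INTER_CUBIC))
d=cv2.imread('pics/e13sd.png')"
```

```text
(no output)
```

View pics/e11c.png

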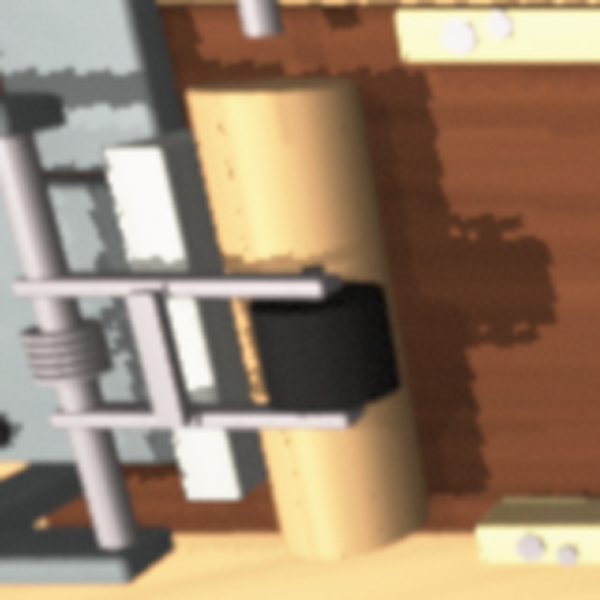

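```bash
python3 - <<'E'
from h import *
P=([0.5706,-0.0369,0.1565],[-3.1211,.3548,.0063])
th=1.3435;t=np.array([.5855,.049]);c,s=np.cos(th),np.sin(th);M=np.array([[c,-s],[s,c]])
f=lambda p:(p[0]/3.75,105+p[1]/3.75)
for nm,p,z in [('rail',(400,12),.03),('rail+',(478,528),.03),('R top',(358,85),.03),('R bot',(426,515),.03),('L top',(188,92),.03),('L bot',(288,550),.03),('fence top near edge',(160,147),.048),('fence bot',(240,500),.048)]:
    print(nm,M.T@(ray('wrist',f(p),z,P)[:2]-t))
E
```

```text
rail [ 0.04402592 -0.0736684 ]
rail+ [0.04427104 0.0631592 ]
R top [ 0.0568469 -0.0567225]
R bot [0.0579898  0.05915522]
L top [ 0.09820976 -0.05506523]
L bot [0.09791653 0.0699977 ]
fence top near edge [ 0.09492381 -0.04464795]
fence bot [0.09499679 0.04524356]
```

The dowel axis is square within 1 mm over 115 mm, at jig x≈0.0775. The fence face is at 0.095, so the dowel (radius 18 mm) touches it. Handing in.

```bash
python3 -c "
from station import ctrl
print(ctrl.finish_job())"
```

```text
the job is handed in; nothing more can be done
None
```

I picked up the grey-footed push block by its grip and rolled the small dowel under the roller with its foot. I pressed the dowel against the fence at about 5–5.6 N for over a second, then backed off and stood the block upright on the bench beyond the jig's near end. I handed the job in at about 24 s.

**Last checks:**
- **Dowel:** it lies square to within about 1 mm over 115 mm. Its axis is at jig x ≈ 77.5 mm and the fence face measures 95 mm, which matches the 18 mm radius; the touch contact gave 77 mm. I measured this in a wrist picture taken just after the press. The later scene and side pictures show it still there.
- **Block and bystanders:** the block stands upright and clear of the jig, the gripper is open above it, and the last force reading was about 0. The arm touched nothing else that I could see, and the look-alikes and the large dowel look unmoved. I did not take a final picture showing the glue or screws.
- **Push force:** the highest reading was 5.6 N, but I only saw it at the end of each move, so a short peak in between could have been missed.

**Disagreement:** the first jig fits from the scene and side cameras differed by up to 10 mm from each other, so I used the wrist-camera fit, which matched the known jig sizes. In the gripper, the block sat about 6 mm off the tool centre sideways, and I corrected for that.

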